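# Angle the strip light past the post into its bay

## Robot

A 7-joint arm with a two-finger parallel gripper is mounted at the origin on the work surface. World frame = base frame: x ahead of the robot, y to its left, z up, the work surface at z = 0. Lengths are in m, angles in degrees, forces in N, time in s.
With the tool pointing down it reaches from about 0.35 to 0.775 m from the base axis. Payload 3.1 kg.
Tool frame: the origin (TCP) lies on the centre line of the jaws, within the pads' length; the fingertips stand 17 mm ahead of it and the grasp point (between the pads) lies 2 mm behind it (robot.tip_reach is the distance from the TCP to the fingertips, in m); z points along the fingers, y is the direction in which the jaws open and shut (so a half turn about z gives the same grasp; the last joint's range is limited). The gripper opens to 85 mm and grips with 20 to 120 N. Pads are 22 mm wide; open, the fingers measure 114 mm over their backs; the gripper's body (76 mm by 85 mm) begins 54 mm behind the grasp point. The pads swing forward as they close: fully open they stand 13 mm farther back than shut.
Start: joints at [-72.347, 17.813, 0.802, 86.603, -0.252, 75.585, -1.558], TCP at [0.188, 0.517, 0.248] pointing down, gripper open.
Joint ranges: [-154.91, 154.91], [-16.99, 109.72], [-72.82, 74.43], [7.12, 147.25], [-82.49, 262.49], [11.32, 116.49], [-174.64, 174.64]. Speed limits (degrees/s): [159.86, 159.86, 180, 180, 180, 180, 180].

## Interface

Orientations are given as [roll, pitch, yaw] about the fixed x, y, z axes, in that order (R = Rz(yaw) Ry(pitch) Rx(roll)).
In Python, from station import robot, fingers, vision, workorder, recognise gives the robot as it stands. Calls block until the motion is done:
- robot.move_to(position, orientation): joint-space move of the TCP to a pose.
- robot.line_to(position, orientation=None, velocity=0.15, f_stop=None): straight line of the TCP; orientation=None keeps the orientation; velocity is the mean speed in m/s. With f_stop (N) it stops when the force on the tool has changed by that much, and returns True; else False.
- robot.move_j(angles): joint-space move.
- fingers.gripper_to(opening, force=None): opening from 0.0 (shut) to 1.0 (fully open); force is the grip in N (None keeps the last); returns when the fingers have stopped.
- robot.pause(seconds).
- robot.inverse_kinematics(position, orientation): joint angles nearest the present ones, or None.
- vision.grab_frame(name): name is "side" or "top"; returns the picture (420x560x3 uint8, red, green, blue); there is no depth.
- vision.calibration(name): a dict with "mtx" (3x3 intrinsics, pixels), "k1" (the pictures are not rectified: a ray, as slopes to the right and down, at radius r is drawn at 1 + k1 r^2 times it, then the intrinsics apply), "extrinsics" (4x4, takes a point from world to camera coordinates). Camera axes: x right, y up, looking along -z (the intrinsics and any distortion apply to the point x, -y, -z); pixel columns grow to the right and rows downward; lengths in m; the calibration is good to about 2 mm. A picture is of the moment at which its call begins. calibration takes no time and is no camera call.
A pose or a line that the arm cannot do raises robot.PlanningError and nothing moves.
- workorder.close_job(): hands the job in, once; it reports no verdict.
Trained networks look in the newest picture that a camera, given by its name, has taken for a name from the list of things; names that differ only in an ending like _2 or _b are one class to them, and where a whole thing is asked for, a point or a joint stands for the part that bears it (a point fixed in the world has none). Each returns a list of dicts, best first, with "p" (0 to 1); they miss things now and then, are a little off and sometimes report something else, mostly with a low value. They report only what shows in the picture. A call takes as long as a camera call.
- recognise(label, camera): "rect" ([centre column, centre row, width, height] in pixels, round what is visible of it).
Readings, each from a call of its own:
- robot.current_time_s(): time.
- robot.current_joint_positions(): joint angles.
- robot.current_dq(): joint speeds.
- robot.current_joint_torque(): joint torques, N m.
- robot.current_tool_pos(): TCP position.
- robot.current_eef_rot(): TCP orientation.
- robot.current_contact_force(): force on the tool from outside, world axes, zero at the start.
- robot.current_torque(): the same for the moment, N m.
- robot.current_finger_gap(): opening from 0.0 (shut) to 1.0 (fully open).
Only numpy, scipy, OpenCV 4.12 (cv2) and the standard library are available. Lean on these libraries where they do the work, as an engineer would, in place of code of your own. Each camera call takes 0.05 s, during which the arm holds its last target.

## Task

Push the loose strip light along the bench and into the three-sided wooden bay, angling it in behind the steel post that stands in the bay's mouth, until it lies along the back board and against it. Only push it with the fingers, one end and then the other: keep it flat on the bench, never lift or tip it, and leave everything else on the bench where it stands. Finish clear of everything.

Things in the scene. Friction and masses are not known exactly. Their poses are not given: they have to be found in the camera images.
- striplight: The loose strip light, a white steel tray 320 long x 46 wide x 32 high with a thin lamp tube in two holders along its top (56 high in all), 0.3 to 0.65 kg. Origin: centre of its underside. Its y axis runs along its length (ends at y = +-160 mm), x across it (sides at x = +-23 mm), z up; the two ends are alike. It starts in front of the bay, roughly parallel to it.
- light_left (a point): Centre of the light's end face at its y = +160 mm, 16 mm up (the end to the robot's left at the start).
- light_right (a point): Centre of the light's end face at its y = -160 mm, 16 mm up (the end to the robot's right at the start).
- bay: The bay, three plywood boards 45 high x 18 thick fixed upright on the bench with the bench as its floor, open on its -x side, towards the robot. Origin on the bench; x points to the back board, y along it (to the left), z up. Inner face of the back board at x = +55 mm; inner faces of the end boards at y = +-180 mm (outer +-198 mm), which reach from the back to x = -35 mm. With the light against the back board its origin is at x = +32 mm.
- post: Fixed round steel post, 28 dia x 60 high, bolted upright in the bay's mouth at x = -40 mm and y = either +125 or -125 mm in the bay's frame (differs from run to run; at the other place there is only a flat plate, 2 high, flush enough to ignore). Origin: centre of its foot. It leaves an opening of 291 mm to the opposite end board and a gap of 81 mm to the back board.
- ballast: Loose, not to be disturbed: lamp ballast, dark steel block 105 x 40 x 42 high, beside the bay's left end board. Origin: centre of its underside.
- lampholder: Loose, not to be disturbed: black lamp holder, 44 dia x 50 high, upright beside the bay's right end board. Origin: centre of its underside.
- jar: Loose, not to be disturbed: glass jar with steel lid, 64 dia x 75 high, to the left. Origin: centre of its underside.
- tin: Loose, not to be disturbed: plain aluminium tin, 60 dia x 70 high, to the left. Origin: centre of its underside.
- reflector: Loose, not to be disturbed: aluminium lamp reflector, an open dish 144 dia x 50 high, to the right. Origin: centre of its underside.
- mug: Loose, not to be disturbed: white mug, 80 dia x 80 high (handle apart), near left. Origin: centre of its underside.
- screwdriver: Loose, not to be disturbed: screwdriver lying flat, near right, about 35 high at most.

How it is judged (in metres and radians):
At the end, for the whole second after the job is handed in: The strip light lies flat and still on the bench inside the bay, between the end boards and behind the post, parallel to the back board within 0.06 rad, its middle within 10 mm of touching the board (x of striplight in the frame of bay between 0.022 and 0.037 m and y of striplight in the frame of bay between -0.03 and 0.03 m and angle between the y axis of striplight and the y axis of bay, either way round below 0.06 rad and height (world z) of striplight below 0.006 m and angle between striplight's own z axis and vertical below 0.05 rad and linear speed of striplight below 0.01 m/s and angular speed of striplight below 0.05 rad/s).
It fails at once if the strip light is lifted more than 12 mm off the bench (its middle or an end) (height (world z) of striplight above 0.012 m or height (world z) of any of light_left, light_right above 0.028 m).
It fails at once if the strip light is tipped more than 0.25 rad (angle between striplight's own z axis and vertical above 0.25 rad).
It fails at once if another thing on the bench is moved more than 20 mm (distance of any of ballast, lampholder, jar, tin, reflector, screwdriver, mug from where it was at the start of the episode above 0.02 m).
It also fails if it takes over 72 s, if anything falls off the work surface, if the arm or the gripper's body presses on something with over 40 N, if the wrist force passes 120 N, or if a joint passes its speed limit or range.

## Working session

There is one attempt and no reset: what is moved stays moved. The work goes in short steps, each a Python script; the robot and the scene stay as the last script left them, time stands still between calls to the robot, and variables do not carry over. Pictures are saved under pics/ and viewed, and the job is handed in when it is done.

```bash
ls; mkdir -p pics; python3 - <<'E'
from station import robot, fingers, vision, workorder, recognise
import cv2
for n in("top","side"):
    im=vision.grab_frame(n); cv2.imwrite(f"pics/{n}0.png",im[:,:,::-1])
    c=vision.calibration(n); print(n,c)
    for l in("striplight","bay","post","light_left","light_right"):
        try: print(l,[(d["rect"],round(d["p"],2)) for d in recognise(l,n)[:3]])
        except Exception as e: print(l,e)
print(robot.current_time_s(),robot.current_eef_rot())
E
```

```text
pics
top {'mtx': array([[381.02114021,   0.        , 280.35867431],
       [  0.        , 381.02114021, 211.85059021],
       [  0.        ,   0.        ,   1.        ]]), 'k1': 0.01671493231770245, 'extrinsics': array([[-0.01683259, -0.99981916, -0.00884964, -0.00185537],
       [ 0.9975479 , -0.01739439,  0.06779103, -0.50681482],
       [-0.0679327 , -0.00768685,  0.99766029, -1.04899872],
       [ 0.        ,  0.        ,  0.        ,  1.        ]])}
striplight [([255.7, 221.9, 116.4, 20.4], 0.73), ([279.8, 163.8, 147.1, 55.5], 0.49)]
bay [([279.9, 163.7, 148.4, 57.4], 0.93), ([114.4, 226.9, 31.3, 23.3], 0.46), ([126.9, 179.1, 30.2, 26.7], 0.19)]
post [([234.8, 181.9, 18.2, 12.9], 0.77)]
light_left [([256.4, 222.5, 115.1, 25.4], 0.56)]
light_right [([256.7, 220.8, 118.6, 22.3], 0.67)]
side {'mtx': array([[390.98533404,   0.        , 279.3717071 ],
       [  0.        , 390.98533404, 208.89585716],
       [  0.        ,   0.        ,   1.        ]]), 'k1': 0.001207938644211805, 'extrinsics': array([[ 0.91503985, -0.40310896, -0.01432603, -0.49544133],
       [ 0.29544613,  0.64562384,  0.7041885 , -0.17016182],
       [-0.27461547, -0.64859311,  0.70986852, -0.90410042],
       [ 0.        ,  0.        ,  0.        ,  1.        ]])}
striplight [([251.3, 203.6, 56.4, 86.8], 0.55)]
bay [([320.0, 205.7, 86.7, 115.4], 0.69)]
post [([283.8, 171.3, 18.3, 25.7], 0.81)]
light_left []
light_right [([251.6, 202.9, 55.5, 90.7], 0.56)]
0.6 [1.79999394e+02 1.22849403e-03 1.59959089e+02]
```

View pics/top0.png

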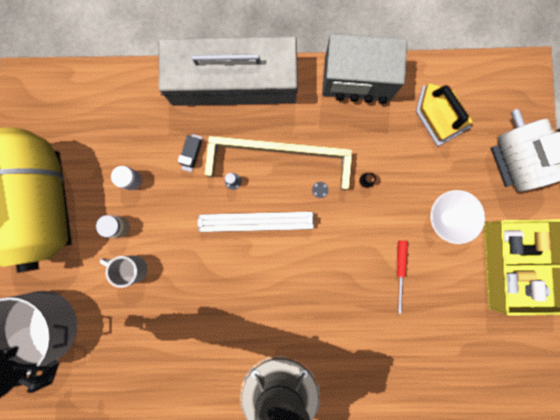

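View pics/side0.png

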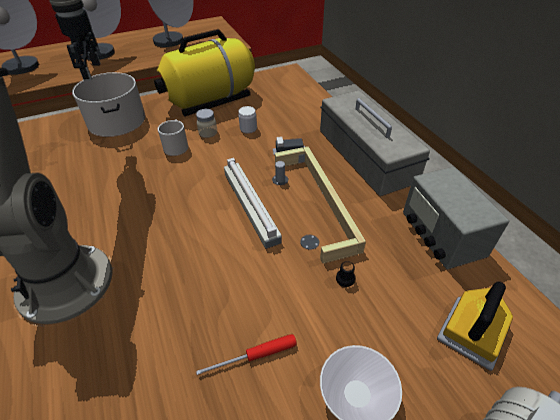

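```bash
python3 -c "
import cv2
im=cv2.imread('pics/top0.png')[120:270,160:400]
cv2.imwrite('pics/top0c.png',cv2.resize(im,None,fx=3.3,fy=3.3,interpolation=cv2.INTER_CUBIC))"
```

```text
(no output)
```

View pics/top0c.png

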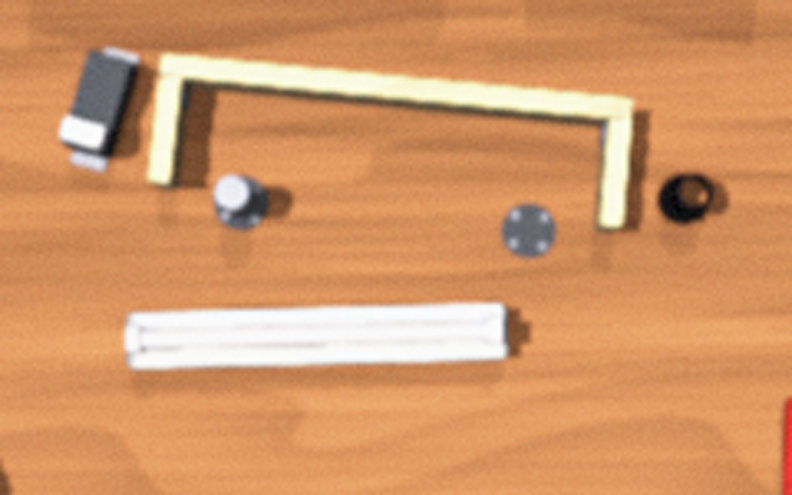

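The light is at about (256,222) px in the top view, with the post standing at the left mouth position (232,181) and the flat plate at (320,189). The light sits left of the bay centre, with its left end slightly back. Next I'll calculate the poses.

```bash
cat > h.py <<'E'
from station import robot, fingers, vision, workorder, recognise
import cv2, numpy as np
from scipy.optimize import least_squares
CAL={n:vision.calibration(n) for n in("top","side")}
def proj(P,n="top"):
    c=CAL[n]; P=np.atleast_2d(P); E=c["extrinsics"]
    q=P@E[:3,:3].T+E[:3,3]; s=np.c_[q[:,0]/-q[:,2],-q[:,1]/-q[:,2]]
    s=s*(1+c["k1"]*(s**2).sum(1,keepdims=True)); M=c["mtx"]
    return np.c_[M[0,0]*s[:,0]+M[0,2],M[1,1]*s[:,1]+M[1,2]]
def unproj(uv,z,n="top"):
    f=lambda p:(proj([[p[0],p[1],z]],n)[0]-uv)
    return least_squares(f,[0.5,0.0]).x
def R2(t): return np.array([[np.cos(t),-np.sin(t)],[np.sin(t),np.cos(t)]])
def tf(pose,pts):  # pose x,y,theta ; local pts -> world
    return np.atleast_2d(pts)@R2(pose[2]).T+pose[:2]
def inv(pose,pts): return (np.atleast_2d(pts)-pose[:2])@R2(pose[2])
def lightmask(im):
    h=cv2.cvtColor(im,cv2.COLOR_RGB2HSV)
    return ((h[...,1]<45)&(h[...,2]>185)).astype(np.uint8)
def model_corners(pose):
    c=np.array([[.023,.16],[.023,-.16],[-.023,-.16],[-.023,.16]])
    w=tf(pose,c); return np.vstack([proj(np.c_[w,np.full(4,z)]) for z in (.0,.032)])
def find_light(im,roi=(130,300,150,420)):
    m=lightmask(im); k=np.zeros_like(m); r=roi; k[r[0]:r[1],r[2]:r[3]]=m[r[0]:r[1],r[2]:r[3]]
    n,l,st,ce=cv2.connectedComponentsWithStats(k)
    if n<2: return None
    i=1+np.argmax(st[1:,4]); ys,xs=np.nonzero(l==i)
    (cx,cy),(w,h),a=cv2.minAreaRect(np.c_[xs,ys].astype(np.float32))
    bx=cv2.boxPoints(((cx,cy),(w,h),a))
    c=unproj((cx,cy),.034)
    b=[unproj(p,.032) for p in bx]
    e=[b[1]-b[0],b[2]-b[1]]; L=max(e,key=np.linalg.norm); S=min(e,key=np.linalg.norm)
    if L[1]<0:L=-L
    return np.array([c[0],c[1],np.arctan2(-L[0],L[1])]),np.linalg.norm(L),np.linalg.norm(S),len(xs)
def snap(name,poses=(),cam="top",crop=(110,290,150,420)):
    im=vision.grab_frame(cam); b=im[:,:,::-1].copy()
    a=crop; o=cv2.resize(b[a[0]:a[1],a[2]:a[3]],None,fx=2.9,fy=2.9,interpolation=cv2.INTER_CUBIC)
    for w in poses:
        p=((proj(np.c_[w,],cam)-[a[2],a[0]]+.5)*2.9).astype(np.int32); cv2.polylines(o,[p],True,(255,0,255),1)
    cv2.imwrite(f"pics/{name}.png",o); return im
def outline(pose,pts,z): return np.c_[tf(pose,pts),np.full(len(pts),z)]
LP=np.array([[.023,.16],[.023,-.16],[-.023,-.16],[-.023,.16]])
BP=np.array([[.073,.198],[.073,-.198],[-.035,-.198],[-.035,-.18],[.055,-.18],[.055,.18],[-.035,.18],[-.035,.198]])
E
python3 - <<'E'
from h import *
uv=np.array([[160,56],[632,99],[626,228],[599,227],[603,120],[185,82],[172,186],[147,183]])/3.3+[160,120]-.35
f=lambda p:(proj(outline(p,BP,.045))-uv).ravel()
s=least_squares(f,[.6,0,0]); print(s.x,np.round(s.fun.reshape(-1,2),1))
bay=s.x; np.save("bay.npy",bay)
im=vision.grab_frame("top"); r=find_light(im); print(r); lp=r[0]
print("in bay",inv(bay,lp[:2]),lp[2]-bay[2])
post=tf(bay,[[-.04,.125]])[0]; print("post",post, proj([[*post,0],[*post,.06]]))
snap("fit0",[outline(lp,LP,.032),outline(bay,BP,.045),outline(lp,LP,0)])
snap("fit0s",[outline(lp,LP,.032),outline(bay,BP,.045)],"side",(120,290,180,420))
for n in("lampholder","screwdriver","ballast","jar","tin","mug","reflector"):
    for d in recognise(n,"top")[:1]: print(n,d,unproj(d["rect"][:2],.03))
E
```

```text
[ 0.62136624 -0.0043445  -0.11088208] [[ 0.3  0.3]
 [ 0.4  0.3]
 [-1.1  0.1]
 [ 0.5 -0.2]
 [ 2.1 -0.3]
 [-1.4 -0.6]
 [-0.9  0.1]
 [ 0.1  0.4]]
(array([0.48055995, 0.05935832, 0.00762082]), np.float64(0.31539024936641513), np.float64(0.04702557054239123), 1939)
in bay [[-0.14699062  0.04773069]] 0.1185028990035621
post [0.59544376 0.12431406] [[232.75948037 182.13592565]
 [229.79540562 178.90367013]]
lampholder {'rect': [366.9, 181.2, 17.9, 14.2], 'p': 0.65} [ 0.58678437 -0.25188636]
screwdriver {'rect': [257.2, 221.6, 111.8, 26.1], 'p': 0.72} [0.47997458 0.05375149]
ballast {'rect': [189.5, 154.8, 23.4, 34.3], 'p': 0.59} [0.67007739 0.24061184]
jar {'rect': [114.2, 226.7, 32.8, 22.8], 'p': 0.98} [0.47276957 0.44845512]
tin {'rect': [127.2, 177.3, 31.5, 22.7], 'p': 0.94} [0.60965896 0.41404988]
mug {'rect': [122.3, 270.4, 46.7, 33.9], 'p': 0.71} [0.35277459 0.42464675]
reflector {'rect': [460.0, 216.8, 56.3, 51.5], 'p': 0.88} [ 0.48365936 -0.50266883]
```

View pics/fit0.png

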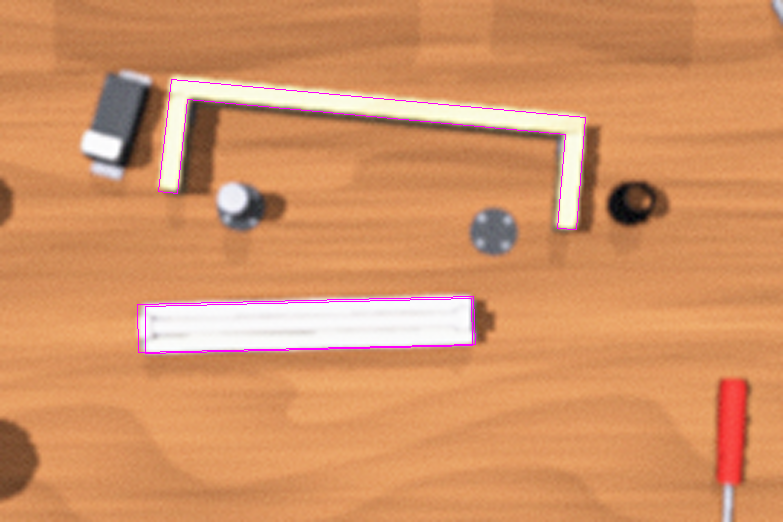

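View pics/fit0s.png

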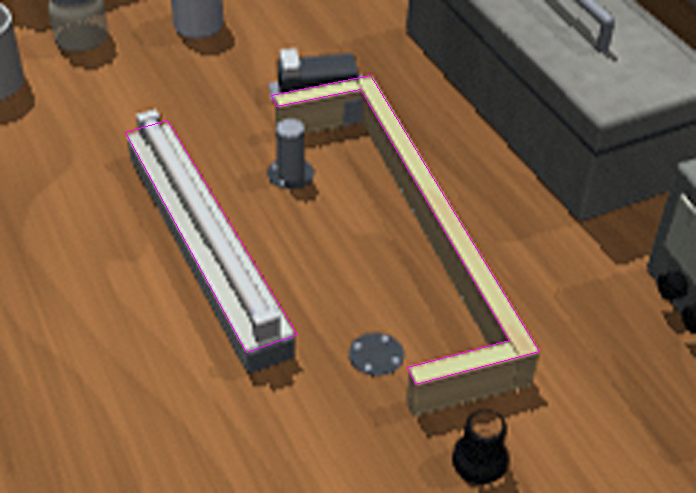

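```bash
cat >> h.py <<'E'
def ori(t): return [180,0,90+np.degrees(t)]   # tool y at angle t from world +x
ZP=.025; ZU=.12
def look(name):
    bay=np.load("bay.npy"); im=snap(name)
    r=find_light(im)
    if r is None: print("no light"); return None
    lp=r[0]; b=inv(bay,lp[:2])[0]
    print("light",np.round(lp,4),"bay",np.round(b,4),"ang",round(lp[2]-bay[2],4),"LW",np.round(r[1:3],3),"t",round(robot.current_time_s(),2))
    snap(name,[outline(lp,LP,.032),outline(bay,BP,.045)])
    return lp
E
python3 - <<'E'
from h import *
lp=np.array([0.4806,0.0594,0.0076])
P=lambda x,y:tf(lp,[[x,y]])[0]
fingers.gripper_to(0.0)
a=P(0,.205);b=P(0,.05+.011)
robot.move_to([*a,ZU],ori(lp[2]))
robot.line_to([*a,ZP])
print(robot.current_time_s(),robot.current_tool_pos(),robot.current_contact_force())
print(robot.line_to([*P(0,.14+.011),ZP],velocity=.06),robot.current_contact_force())
look("p1")
E
```

```text
4.15 [0.47972531 0.26509728 0.02581882] [-0.09273827 -0.52540595 -0.77731291]
False [-0.14311692  0.4360111  -0.15845751]
light [ 0.6451 -0.007  -0.1163] bay [0.0239 0.    ] ang -0.0054 LW [0.399 0.107] t 5.25
```

View pics/p1.png

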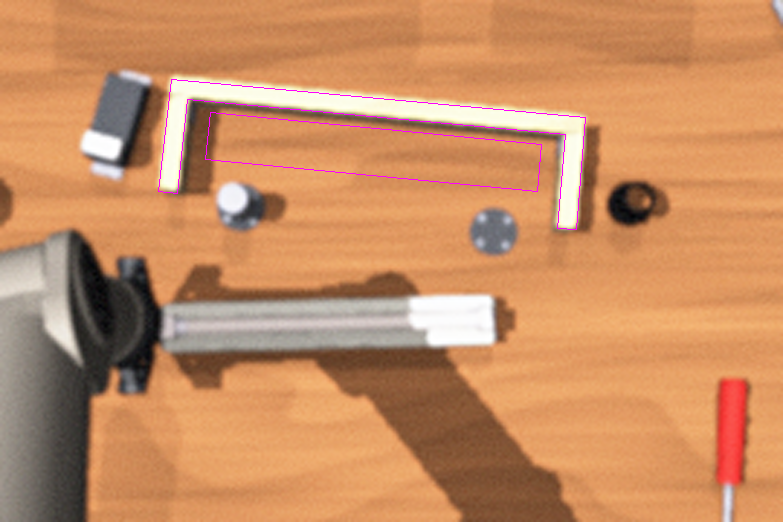

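```bash
python3 - <<'E'
from h import *
print(robot.current_finger_gap())
lp=np.array([0.4806,0.0594,0.0076])
P=lambda x,y:tf(lp,[[x,y]])[0]
robot.line_to([*P(0,.048+.011),ZP],velocity=.06)
im=snap("p2"); h=cv2.cvtColor(im,cv2.COLOR_RGB2HSV)
o=lambda u,v:h[int(110+v/2.9),int(150+u/2.9)]
print(o(300,98),o(570,200),o(460,310),o(460,330),o(300,325),o(400,340), robot.current_contact_force())
E
```

```text
0.002410268058582876
[ 30  20 252] [ 30  18 252] [ 25  16 186] [ 19  18 160] [  2  18 203] [ 20  14 170] [-0.09092547  0.40193084 -0.78137181]
```

View pics/p2.png

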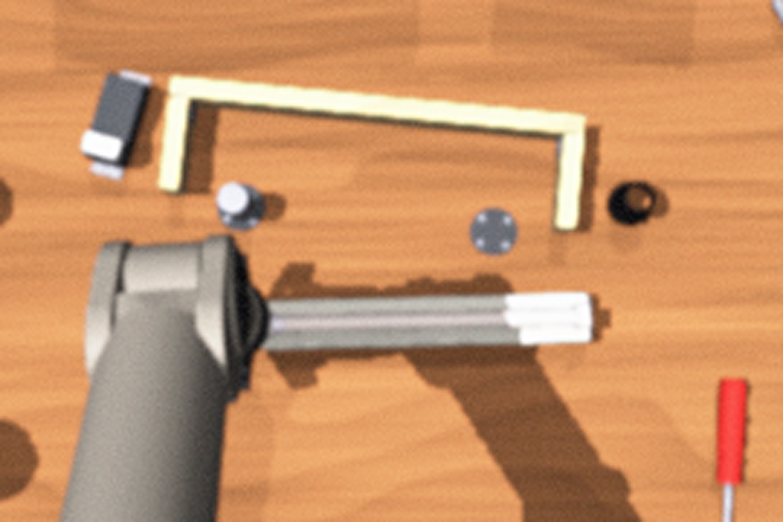

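```bash
cat >> h.py <<'E'
bay=np.load("bay.npy")
def push_ori(t): # tool x along world direction angle t (either way)
    best=None; q=np.array(robot.current_joint_positions())
    for k in(0,180):
        y=(np.degrees(t)+k+180)%360-180
        p=robot.current_tool_pos()
        j=robot.inverse_kinematics(list(p),[180,0,y])
        if j is None: continue
        c=abs(j[6]-0)+ .3*abs(j[6]-q[6])
        if best is None or c<best[0]: best=(c,y,j[6])
    print("yaw",best); return [180,0,best[1]]
def W(x,y): return tf(bay,[[x,y]])[0]   # bay -> world
def up(): 
    p=robot.current_tool_pos(); robot.line_to([p[0],p[1],ZU],velocity=.25)
E
python3 - <<'E'
from h import *
lp=np.array([0.4815,-0.052,0.0076])
print(inv(bay,lp[:2]))
p=robot.current_tool_pos(); robot.line_to([p[0],p[1]+.015,ZP])
up()
o=push_ori(bay[2])
c=inv(bay,tf(lp,[[-.023,.073]]))[0]; print("contact bay",c)
a=W(c[0]-.04,c[1])
robot.move_to([*a,ZU],o); robot.line_to([*a,ZP])
robot.line_to([*W(c[0]-.011+.055,c[1]),ZP],velocity=.06)
print(robot.current_contact_force(),robot.current_time_s())
snap("p3")
E
```

```text
[[-0.13373399 -0.06283974]]
yaw (np.float64(92.47282666724121), np.float64(173.64692498658843), np.float64(69.26815771358007))
contact bay [-0.16520171  0.00692975]
[-0.71549843 -0.0591564  -0.42274427] 11.5333
```

View pics/p3.png

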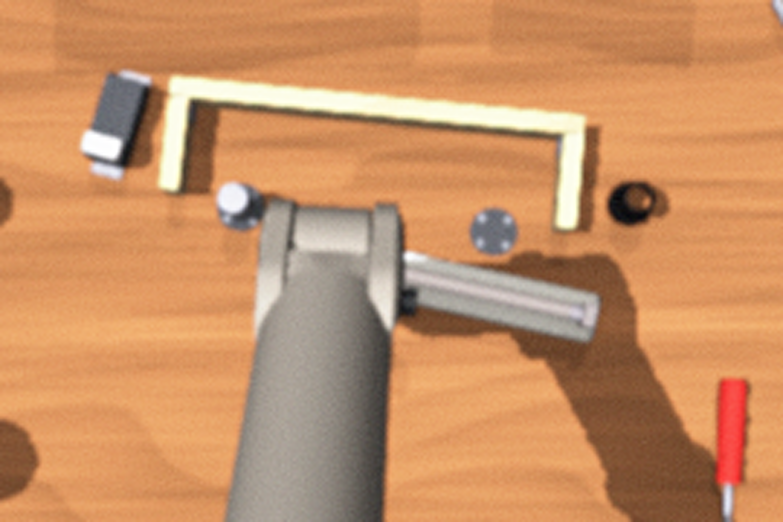

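```bash
cat >> h.py <<'E'
def lightmask(im):
    h=cv2.cvtColor(im,cv2.COLOR_RGB2HSV)
    m=((h[...,1]<50)&(h[...,2]>140)).astype(np.uint8)
    k=np.zeros_like(m)
    u=proj(outline(bay,np.array([[.085,.21],[.085,-.21],[-.05,-.21],[-.05,-.178],[.054,-.178],[.054,.178],[-.05,.178],[-.05,.21]]),.045))
    cv2.fillPoly(k,[u.round().astype(np.int32)],1); m[k>0]=0
    pu=proj(np.array([[*W(-.04,.125),z] for z in(.0,.03,.06)]))
    for q in pu: cv2.circle(m,tuple(int(round(v)) for v in q),8,0,-1)
    return m
E
python3 - <<'E'
from h import *
robot.line_to([*W(-.165-.011+.095,.007),ZP],velocity=.06)
robot.line_to([*W(-.165-.04+.06,.007),ZP],velocity=.2)
up()
robot.move_to([*W(-.19,.22),.15],[180,0,robot.current_eef_rot()[2]])
look("p4")
E
```

```text
light [ 0.5473 -0.0671 -0.4293] bay [-0.0667 -0.0706] ang -0.3184 LW [0.32  0.052] t 14.33
```

View pics/p4.png

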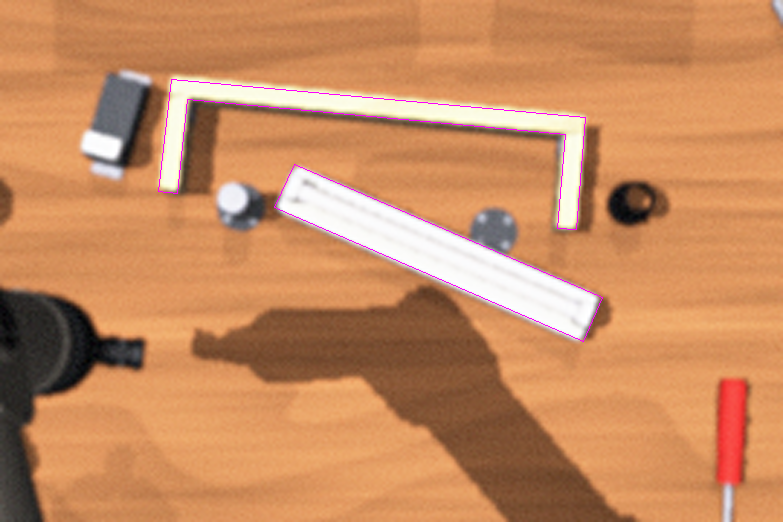

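```bash
python3 - <<'E'
from h import *
o=[180,0,robot.current_eef_rot()[2]]
a=W(-.165-.04+.06,.007)
robot.move_to([*a,ZU],o); robot.line_to([*a,ZP],velocity=.2)
robot.line_to([*W(-.069,.007),ZP],velocity=.08)
robot.line_to([*W(-.12,.007),ZP],velocity=.2)
up()
robot.move_to([*W(-.19,.16),.15],o)
lp=look("p5")
E
```

```text
light [ 0.4117  0.3015 -1.5697] bay [-0.2422  0.2807] ang -1.4588 LW [0.279 0.094] t 18.7
```

View pics/p5.png

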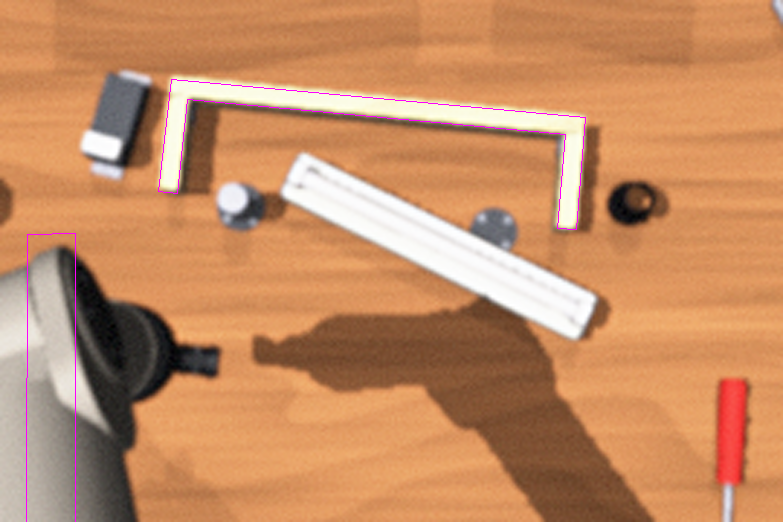

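```bash
cat >> h.py <<'E'
def find_light(im,roi=(130,300,150,420)):
    m=lightmask(im); k=np.zeros_like(m); r=roi; k[r[0]:r[1],r[2]:r[3]]=m[r[0]:r[1],r[2]:r[3]]
    n,l,st,ce=cv2.connectedComponentsWithStats(k); best=None
    for i in range(1,n):
        if st[i,4]<500: continue
        ys,xs=np.nonzero(l==i)
        (cx,cy),s,a=cv2.minAreaRect(np.c_[xs,ys].astype(np.float32))
        b=[unproj(p,.032) for p in cv2.boxPoints(((cx,cy),s,a))]; c=unproj((cx,cy),.034)
        e=[b[1]-b[0],b[2]-b[1]]; L=max(e,key=np.linalg.norm); S=min(e,key=np.linalg.norm)
        if L[1]<0:L=-L
        q=(np.array([c[0],c[1],np.arctan2(-L[0],L[1])]),np.linalg.norm(L),np.linalg.norm(S),len(xs))
        d=abs(q[1]-.32)+abs(q[2]-.048)
        if best is None or d<best[0]: best=(d,q)
    return best and best[1]
E
python3 - <<'E'
from h import *
lp=look("p5b")
P=lambda x,y:tf(lp,[[x,y]])[0]
a=P(0,-.20)
robot.move_to([*P(-.08,-.16),ZU],[180,0,robot.current_eef_rot()[2]])
o=push_ori(lp[2]+np.pi/2)
robot.move_to([*a,ZU],o); robot.line_to([*a,ZP],velocity=.2)
robot.line_to([*P(0,-.16-.011+.04),ZP],velocity=.06)
print(robot.current_contact_force(),robot.current_time_s())
look("p6")
E
```

```text
light [ 0.5564 -0.0705 -0.4857] bay [-0.0572 -0.0729] ang -0.3748 LW [0.318 0.059] t 18.8
yaw (np.float64(38.78373155743276), np.float64(62.17231247865254), np.float64(7.54966390439294))
[ 0.61160219 -2.80590382  0.80359494] 23.55
light [ 0.5765 -0.0298 -0.4661] bay [-0.0417 -0.0303] ang -0.3553 LW [0.308 0.057] t 23.6
```

View pics/p6.png

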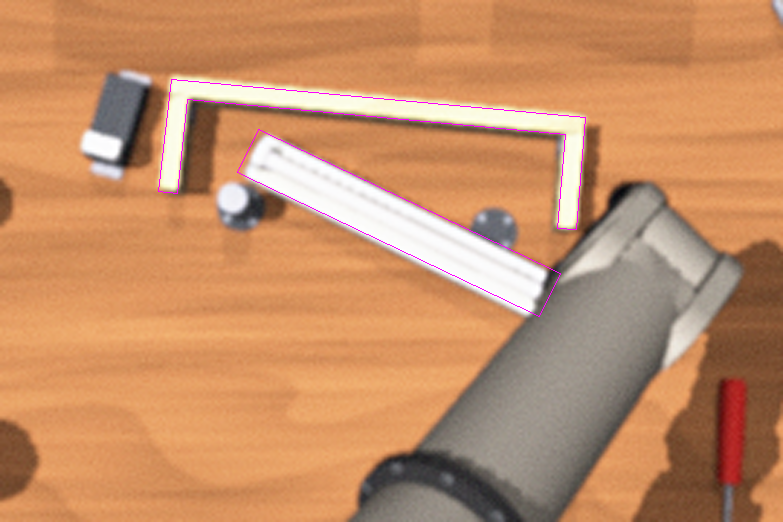

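```bash
python3 - <<'E'
from h import *
p=np.array(robot.current_tool_pos()[:2]); t=-.4857+.0; u=np.array([-np.sin(t),np.cos(t)])
robot.line_to([*(p+.038*u),ZP],velocity=.06)
print(robot.current_contact_force())
robot.line_to([*(p+.0*u),ZP],velocity=.2); up()
o=[180,0,robot.current_eef_rot()[2]]
robot.move_to([*(p-.07*u-np.array([.08,0])),.15],o)
look("p7")
E
```

```text
[-0.14840999 -0.43860522  0.68882925]
light [ 0.5932  0.0027 -0.466 ] bay [-0.0288  0.0039] ang -0.3551 LW [0.32  0.057] t 25.94
```

View pics/p7.png

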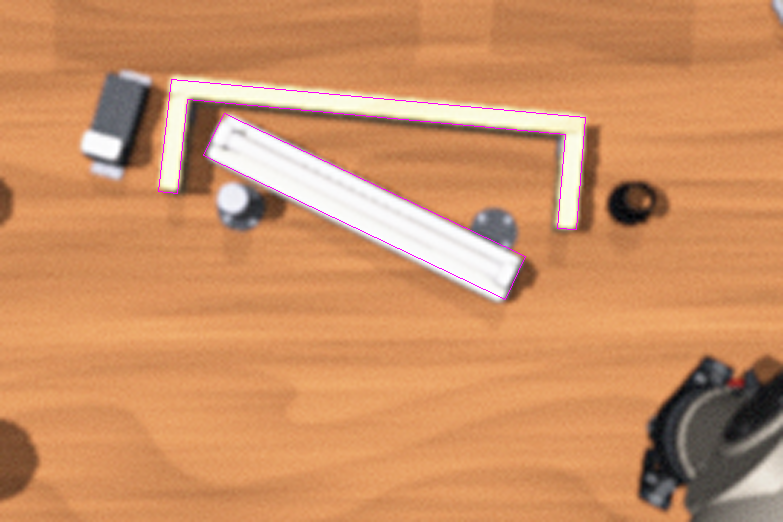

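```bash
python3 - <<'E'
from h import *
robot.move_to([*W(-.15,-.11),ZU],push_ori(bay[2]))
robot.line_to([*W(-.15,-.11),ZP],velocity=.2)
print(robot.line_to([*W(-.03,-.11),ZP],velocity=.08,f_stop=25))
print(robot.current_contact_force(),robot.current_time_s())
look("p8")
E
```

```text
yaw (np.float64(59.456669592596796), np.float64(-6.353075013411569), np.float64(-41.40598474371751))
False
[0.54078988 0.21733299 0.02874846] 29.5083
light [0.3261 0.1669 0.7719] bay [-0.3125  0.1376] ang 0.8828 LW [0.251 0.117] t 29.56
```

View pics/p8.png

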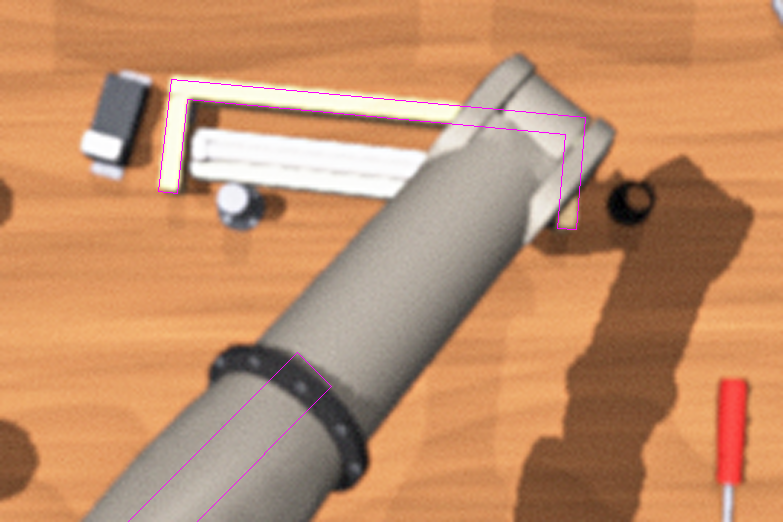

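```bash
python3 - <<'E'
from h import *
robot.line_to([*W(-.08,-.10),ZP],velocity=.2)
robot.line_to([*W(-.085,.03),ZP],velocity=.2)
print(robot.line_to([*W(-.014,.03),ZP],velocity=.06,f_stop=25))
print(robot.current_contact_force(),robot.current_time_s())
robot.line_to([*W(-.06,.03),ZP],velocity=.2); up()
robot.move_to([*W(-.21,.03),.15],[180,0,robot.current_eef_rot()[2]])
look("p9")
E
```

```text
False
[-0.92459284 -0.69332652 -0.10972088] 32.15
light [ 0.6409  0.0078 -0.1431] bay [0.0181 0.0142] ang -0.0322 LW [0.32 0.05] t 33.77
```

View pics/p9.png

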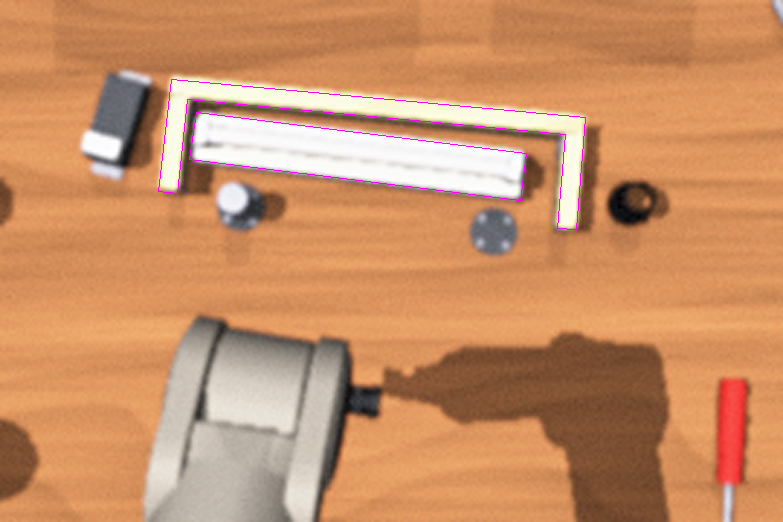

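```bash
python3 - <<'E'
from h import *
o=[180,0,robot.current_eef_rot()[2]]
a=W(-.06,-.10)
robot.move_to([*a,ZU],o); robot.line_to([*a,ZP],velocity=.2)
for y,x in((-.10,.0),(.07,.003),(-.08,.003),(.02,.003)):
    robot.line_to([*W(-.04,y),ZP],velocity=.2)
    s=robot.line_to([*W(x,y),ZP],velocity=.05,f_stop=15)
    print(y,s,inv(bay,robot.current_tool_pos()[:2]),robot.current_contact_force(),robot.current_time_s())
    robot.line_to([*W(-.04,y),ZP],velocity=.2)
up()
robot.move_to([*W(-.21,.03),.15],o)
look("p10")
snap("p10s",[outline(bay,BP,.045)],"side",(120,290,180,420))
E
```

```text
-0.1 False [[-0.002219   -0.10026932]] [-6.72062611  0.80495068  3.62492007] 36.4667
0.07 False [[0.00070942 0.07010192]] [-5.70623362  0.67577313  3.98123619] 38.825
-0.08 False [[-2.39268394e-05 -8.02305578e-02]] [-5.84702107  1.98056466  3.96786688] 41.1
0.02 False [[0.00047382 0.01977421]] [-5.09227746  0.81464122  4.17407141] 43.125
light [ 0.6543  0.0059 -0.1127] bay [0.0316 0.0138] ang -0.0018 LW [0.319 0.049] t 44.8
```

View pics/p10.png

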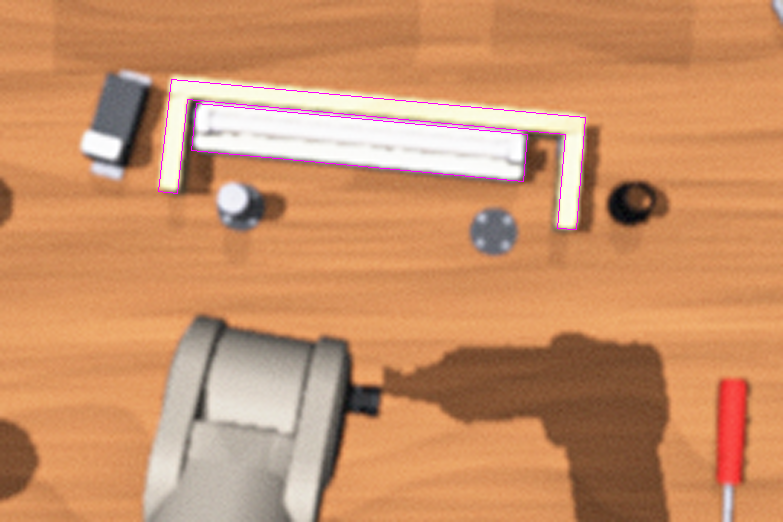

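View pics/p10s.png

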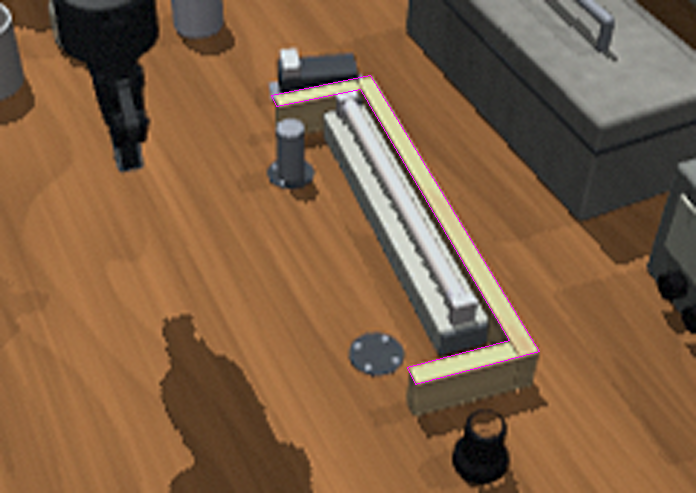

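The top view shows the light flush against the back board at about (360,140) px. The side view agrees: it's flat and behind the post. The arm is clear, so I'm handing the job in.

```bash
python3 - <<'E'
from h import *
robot.pause(.3); workorder.close_job(); print(robot.current_time_s())
E
```

```text
the job is handed in; nothing more can be done
the job is handed in; nothing more can be done
```

The strip light is in the bay, flat against the back board and behind the post. I handed the job in at about 45 s, and it reports no verdict.

**What I did:** using closed fingers only, I slid the light about 112 mm to the right and angled its left end in past the post (which was at y = +125 mm). I then slid it along its length from the right end, swung the right end in, and pressed it against the board at four points. The wrist felt about 7–8 N in these last presses.

**Last check (top camera):** all values are in the bay's frame.

| | Measured | Allowed |
|---|---|---|
| x | 31.6 mm | 22 to 37 mm |
| y | +13.8 mm | -30 to +30 mm |
| Angle to the board | 0.002 rad | below 0.06 rad |

- **Lying flat:** the side picture, judged by eye, agreed that it lies flat behind the post.
- **Other things:** the ballast, lampholder and screwdriver looked unmoved in the pictures. The jar, tin, mug and reflector were mostly outside those views; the arm worked away from them, but I did not check them again.
- **Arm:** it finished clear of everything, raised in front of the bay.

**Readings that failed or disagreed:** twice my light detector was wrong because of the arm (once picking out the arm, once with the light hidden behind it), and once it fitted the bay boards instead. I ignored those three readings. The recogniser also reported the strip light when asked for the screwdriver.

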